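# Unlatch the battery bay and hold its gate wide open

### The arm

A 6-joint arm with a two-finger parallel gripper is mounted at the origin on a cart in front of the work surface, level with it; the furniture and walls round the work are solid. World frame = base frame: x ahead of the robot, y to its left, z up, the work surface at z = 0. Lengths are in m, angles in rad, forces in N, time in s.
With the tool pointing down it reaches from about 0.35 to 0.775 m from the base axis. Payload 5.5 kg.
Tool frame: the origin (TCP) lies midway between the tips of the shut fingers; the grasp point (between the pads) lies 19 mm behind it; z points along the fingers, y is the line along which they close (so a half turn about z gives the same grasp; the last joint's range is limited). The gripper opens to 85 mm and grips with 20 to 120 N. Pads are 22 mm wide; open, the fingers measure 114 mm over their backs; the gripper's body (76 mm by 85 mm) begins 54 mm behind the grasp point. The pads swing forward as they close: fully open they stand 13 mm farther back than shut.
Start: joints at [1.108, 0.313, 0.046, 1.304, 0, 1.431], TCP at [0.182, 0.545, 0.231] pointing down, gripper open.
Joint ranges: [-2.76, 2.76], [-0.86, 1.69], [-1.03, 1.26], [-2.2, 2.34], [-1.47, 1.5], [-3.14, 3.14]. Speed limits (rad/s): [2.57, 2.57, 3.14, 3.14, 3.14, 3.14].

### API

Orientations are given as a unit quaternion [w, x, y, z].
In Python, from workcell import env gives the robot as it stands.
- The arm moves only by the tool move_arm, never from a script. Its argument "targets" is a list of rows, each a list of 3 entries, a list of its own where there are three numbers: the shift along the tool's x, y, z in mm, then the turn, a rotation vector about the tool's x, y, z in units of 10 degrees (1.0 is 10 degrees), then the closure, from -1 (fully open) to 1 (shut). In form: [[[dx, dy, dz], [ax, ay, az], gripper], ...]. A call has 1 to 5 rows; each row is the pose to reach, as a shift and turn from the pose commanded when the call began, along the tool's axes at that moment; what a row does not reach only later rows make up. A row lasts 1/8 s, in which the tool goes at most 62.5 mm and 10.7 degrees, less where a joint would pass 70% of its speed; a pose out of reach is approached as far as the arm can. A call with a gripper value outside its range is refused whole. The fingers move at their own pace and stop on an object; "squeeze" is the grip in N (left out, the last holds). Time passes only in rows, so rows that repeat a pose let the fingers close. It gives the time, the measured TCP pose, the force, the opening and the grip force at its end, in the units of the state.
- env.get_state(): the state, without advancing time (a new reading comes with each control period).
- env.read_camera(name): name is "scene" or "top" or "wrist"; returns a dict with "pixels" (400x640x3 uint8, red, green, blue), "fovy" (degrees; the focal length in pixels is half the picture's height over the tangent of half this angle, whatever the lens; pixels are square), "cx", "cy" (the principal point, pixels), "extrinsics" (4x4, takes a point from world to camera coordinates); the wrist camera has in their place "mount" (4x4, takes a point from camera to tool coordinates, whose origin is the TCP and whose axes are the flange's). Camera axes: x right, y up, looking along -z (the intrinsics and any distortion apply to the point x, -y, -z); pixel columns grow to the right and rows downward; lengths in m; the calibration is good to about 2 mm. A picture is of the moment at which its call begins: read the wrist's pose just before it. There is no depth.
- env.hand_in(): hands the job in; it is judged then, once.
Trained networks look in a picture, given as the dict that the camera call returned (one of the last four; its "shot" number tells which), for a name from the list of things; names that differ only in an ending like _2 or _b are one class to them, and where a whole thing is asked for, a point or a joint stands for the part that bears it (a point fixed in the world has none). Each returns a list of dicts, best first, with "confidence" (0 to 1); they miss things now and then, are a little off and sometimes report something else, mostly with a low value. They report only what shows in the picture. A call takes as long as a camera call.
- env.spot_in(thing, picture): "centre" ([x, y, z] in m, in world coordinates, good to about 4 mm: the middle of the surface that is visible of it).
- env.regions_of(thing, picture): "mask" (400x640 bool, what is visible of it).
- env.landmark_of(thing, picture): "centre" ([x, y, z] in m, in world coordinates, good to about 4 mm: a listed point, or the origin of a listed thing).
The state is a dict: "clock": time; "joint_pos": joint angles; "qvel": joint speeds; "tau": joint torques, N m; "tcp_pos": TCP position; "orientation": TCP orientation; "wrist_force": force on the tool from outside, world axes, zero at the start; "ft_torque": the same for the moment, N m; "finger_gap": finger opening in m; "grip_force": force on a finger pad.
Only numpy, scipy, OpenCV 4.12 (cv2) and the standard library are available. Lean on these libraries where they do the work, as an engineer would, in place of code of your own. Each camera call takes 0.05 s, during which the arm holds its last target. There are 200 camera calls.

### The job

A colleague needs to take a pack out of the charging bay. Squeeze the red catch (tab against post) fully until its hook is clear of the gate, then the yellow one in the same way; then take the gate by its blue post, swing it out past its detent, and hold it wide open, about square to the bay's front, against its closing spring. Finish while still holding the post, and leave the things around the bay where they are.

Things in the scene. Friction and masses are not known exactly. Their poses are not given: they have to be found in the camera images.
- charge_bay: battery charging bay fixed to the table: grey plate and lintel, clear walls, black packs inside, 170 x 210 mm, 88 mm high without catches. Origin under its centre; z up; the gate closes its front (-x), hinge at the left (+y), beside it a dark detent housing 71 mm high. Red and yellow catch stand on the lintel 55 mm apart in y; which is nearer to the hinge varies
- red_catch (a joint): angle of the red catch, a lever on top of the bay: 0 = latched (its hook lies in front of the gate's top bar), 0.30 = stop. Squeezing its tab towards its post turns it; from 0.25 the hook is clear of the gate. Stiff (3 to 6 N on the tab); it stays where it is left, no spring
- red_squeeze (a point): fixed point between the red tab (front, -x) and post (back), 145 mm above the table; axes as charge_bay. Pinch them along the bay's x here, within 10 mm in z. Unsqueezed the tab's front face is 22 mm before this point and the post's back face 16 mm behind it; squeezed, about 27 mm overall. The hook arm rising in front of the tab stays below 120 mm
- red_tab: the red moving tab: a stem pivoted 100 mm above the table with a round bar (12 mm thick, 26 mm wide along y) on top, top at 154 mm. Origin on its pivot axis
- red_post: the red fixed post behind the tab, 10 mm thick, 26 mm wide, ribbed back, rising from 88 to 158 mm above the table. Origin at the middle of its foot
- yellow_catch (a joint): angle of the yellow catch, a lever on top of the bay: 0 = latched (its hook lies in front of the gate's top bar), 0.30 = stop. Squeezing its tab towards its post turns it; from 0.25 the hook is clear of the gate. Stiff (3 to 6 N on the tab); it stays where it is left, no spring
- yellow_squeeze (a point): fixed point between the yellow tab (front, -x) and post (back), 145 mm above the table; axes as charge_bay. Pinch them along the bay's x here, within 10 mm in z. Unsqueezed the tab's front face is 22 mm before this point and the post's back face 16 mm behind it; squeezed, about 27 mm overall. The hook arm rising in front of the tab stays below 120 mm
- yellow_tab: the yellow moving tab: a stem pivoted 100 mm above the table with a round bar (12 mm thick, 26 mm wide along y) on top, top at 154 mm. Origin on its pivot axis
- yellow_post: the yellow fixed post behind the tab, 10 mm thick, 26 mm wide, ribbed back, rising from 88 to 158 mm above the table. Origin at the middle of its foot
- gate (a joint): angle of the gate: 0 = closed, grows as the free end swings out towards the front (-x of the bay; clockwise seen from above), 1.66 = stop. The detent must be forced between about 0.3 and 0.6 (about 5 to 8 N at the blue post); a closing spring pulls the gate back all the way (1 to 2.5 N at the post). Let go past the detent, it sinks back, damped, to about 0.83 and rests on the detent
- gate_hinge (a point): point on the vertical hinge axis at the height of the gate's top bar, 94 mm above the table; turns with the gate
- gate_grip (a point): grip point on the axis of the upright blue round post at the gate's free end, 136 mm above the table, 145 mm from the hinge axis
- gate_post: the upright blue round post on the gate, 16 mm diameter, from 94 (top of the gate) to 156 mm above the table. Origin at the middle of its foot
- screwdriver: bystander: screwdriver with black handle, 205 mm; to be left alone. Origin under its centre
- caliper: bystander: steel slide caliper, 214 mm; to be left alone. Origin under its centre
- motor: bystander: small dark grey gear motor, 69 x 26 x 32 mm; to be left alone. Origin under its centre
- omni_wheel: bystander: dark omni wheel, 64 mm; to be left alone. Origin under its centre
- red_gear: bystander: flat red spur gear, 65 mm; to be left alone. Origin under its centre
- tyre_wheel: bystander: wheel with a grey tyre, 63 mm; to be left alone. Origin under its centre
- parts_cup: bystander: clear square cup with small parts, 118 mm, 62 mm high; to be left alone. Origin under its centre

How it is judged:
On the way, in this order (a step that is already met when the one before it is completed fails the run):
1. the red catch is squeezed open between the fingers, the yellow one still latched, the gate closed (value of joint red_catch above 0.25 rad and contact force between the fingers and red_tab above 1 N and contact force between the fingers and red_post above 1 N and value of joint yellow_catch below 0.12 rad and value of joint gate below 0.1 rad), for 0.1 s.
2. then the yellow catch is squeezed open between the fingers, the gate still closed (value of joint yellow_catch above 0.25 rad and contact force between the fingers and yellow_tab above 1 N and contact force between the fingers and yellow_post above 1 N and value of joint red_catch above 0.2 rad and value of joint gate below 0.1 rad), for 0.1 s.
3. the gate is swung past its detent by the blue post (value of joint gate above 0.95 rad and contact force between the fingers and gate_post above 0.5 N), for 0.05 s.
At the end, for the whole second after the job is handed in: the gate stands at 1.3 rad (75 degrees) or more and still, the fingers hold its blue post (at least 0.7 N), and both catches are still open (over 0.2 rad) (value of joint gate above 1.3 rad and velocity of joint gate between -0.1 and 0.1 rad/s and contact force between the fingers and gate_post above 0.7 N and value of joint each of red_catch, yellow_catch above 0.2 rad); the arm keeps its last pose, push and grip.
It fails at once if the yellow catch is worked before the red one is open (value of joint yellow_catch above 0.12 rad and value of joint red_catch below 0.2 rad).
It fails at once if a bystander is moved more than 3 cm (distance of any of screwdriver, caliper, motor, omni_wheel, red_gear, tyre_wheel, parts_cup from where it was at the start of the episode above 0.03 m).
It also fails if it takes over 53 s, if anything falls off the work surface, if the arm or the gripper's body presses on something with over 40 N, if the wrist force passes 120 N, or if a joint passes its speed limit or range.

## Working session

There is one attempt and no reset: what is moved stays moved. The work goes in short steps, Python scripts to look and compute and a tool call to move; the robot and the scene stay as the last step left them, time stands still between calls to the robot, and variables do not carry over. Pictures are saved under pics/ and viewed, at most 10 in all, crops included, and the job is handed in when it is done.

Besides the shell and the picture viewer there is one more tool, called after "Emit:" by a JSON object that holds its "op" and its "data", one argument or row to a line. move_arm: Moves the arm, as the interface text tells. Its arguments: {"type":"object","properties":{"targets":{"type":"array","items":{"type":"array"}},"squeeze":{"type":"number"}},"required":["targets"]}

```bash
ls; mkdir -p pics
cat > a.py <<'E'
from workcell import env
import numpy as np,cv2
for c in ["scene","top"]:
    p=env.read_camera(c)
    cv2.imwrite(f"pics/{c}0.png",p["pixels"][:,:,::-1])
    for n in ["charge_bay","red_squeeze","yellow_squeeze","red_tab","yellow_tab","red_post","yellow_post","gate_hinge","gate_grip","gate_post"]:
        r=env.landmark_of(n,p)
        print(c,n,[(np.round(d["centre"],3).tolist(),round(d["confidence"],2)) for d in r[:2]])
s=env.get_state();print({k:np.round(v,3).tolist() for k,v in s.items()})
E
python3 a.py
```

```text
pics
scene charge_bay [([0.662, 0.047, -0.004], 0.65)]
scene red_squeeze [([0.647, 0.088, 0.147], 0.49), ([0.661, 0.047, -0.003], 0.43)]
scene yellow_squeeze [([0.64, 0.034, 0.147], 0.54)]
scene red_tab [([0.625, 0.092, 0.098], 0.44)]
scene yellow_tab [([0.625, 0.035, 0.097], 0.47)]
scene red_post [([0.653, 0.094, 0.088], 0.69), ([0.665, 0.045, -0.002], 0.18)]
scene yellow_post [([0.652, 0.034, 0.086], 0.48)]
scene gate_hinge [([0.592, 0.126, 0.095], 0.73)]
scene gate_grip [([0.595, -0.017, 0.14], 0.47)]
scene gate_post [([0.592, -0.013, 0.096], 0.48)]
top charge_bay [([0.661, 0.043, 0.001], 0.8)]
top red_squeeze [([0.644, 0.095, 0.144], 0.77)]
top yellow_squeeze [([0.646, 0.033, 0.141], 0.71)]
top red_tab [([0.619, 0.088, 0.097], 0.6)]
top yellow_tab [([0.627, 0.037, 0.097], 0.47)]
top red_post [([0.655, 0.09, 0.089], 0.52), ([0.393, -0.254, -0.002], 0.34)]
top yellow_post [([0.654, 0.034, 0.092], 0.61)]
top gate_hinge [([0.591, 0.13, 0.094], 0.62)]
top gate_grip [([0.588, -0.016, 0.137], 0.62)]
top gate_post [([0.592, -0.015, 0.099], 0.48)]
{'clock': 1.1, 'joint_pos': [1.108, 0.313, 0.046, 1.304, -0.0, 1.431], 'qvel': [0.002, -0.001, 0.001, 0.002, 0.002, 0.0], 'tau': [-0.001, -48.048, 29.882, 0.0, -0.0, 0.0], 'tcp_pos': [0.182, 0.545, 0.231], 'orientation': [0.0, 0.161, 0.987, 0.0], 'wrist_force': [1.24, -0.238, 0.417], 'ft_torque': [-0.002, -0.022, 0.007], 'grip_force': 0.0, 'finger_gap': 0.085}
```

View pics/scene0.png

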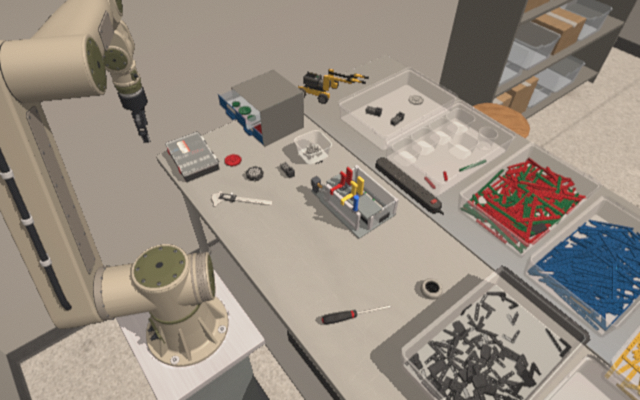

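View pics/top0.png

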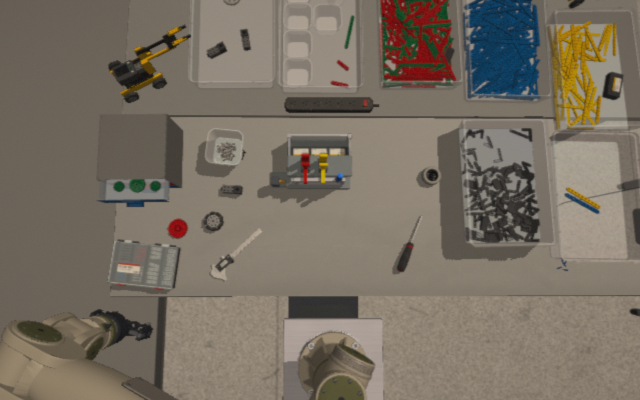

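The scene picture shows the bay near (355,200), with the red and yellow catches on top and the blue post at the free end. In the top view, red is at (305,168), nearer the hinge, yellow at (323,165) and the post at (340,178). The bay is almost square to the world axes. I'll go above the red catch with the tool y axis along world -x.

```bash
cat > h.py <<'E'
from workcell import env
import numpy as np,sys
from scipy.spatial.transform import Rotation as R
def go(x,y,z,yaw=180):
    "print the tool-frame shift/turn to TCP x,y,z pointing down, tool y at yaw deg"
    s=env.get_state();q=s["orientation"];r=R.from_quat([*q[1:],q[0]])
    c=np.radians(yaw);Y=np.array([np.cos(c),np.sin(c),0]);Z=np.array([0,0,-1.])
    T=R.from_matrix(np.c_[np.cross(Y,Z),Y,Z])
    print("shift",np.round(r.inv().apply(np.array([x,y,z])-s["tcp_pos"])*1e3,1),"turn",np.round(np.degrees((r.inv()*T).as_rotvec())/10,2))
    print("t",s["clock"],"tcp",np.round(s["tcp_pos"],4),"F",np.round(s["wrist_force"],1),"gap",s["finger_gap"],"grip",s["grip_force"],"j",np.round(s["joint_pos"],2))
if __name__=="__main__": go(*map(float,sys.argv[1:]))
E
python3 h.py .648 .09 .235
```

```text
shift [-586.  -284.1   -3.7] turn [  0.     0.   -10.85]
t 1.1 tcp [0.1824 0.5453 0.2313] F [ 1.2 -0.2  0.4] gap 0.0849764442226225 grip 0.0 j [ 1.11  0.31  0.05  1.3  -0.    1.43]
```

Emit:
{"op": "move_arm", "data": {
  "targets": [
    [[-60, -30, -5], [0, 0, -1], -1],
    [[-115, -55, -5], [0, 0, -2], -1],
    [[-170, -82, -5], [0, 0, -3], -1],
    [[-225, -108, -5], [0, 0, -4], -1],
    [[-280, -135, -5], [0, 0, -5], -1]
  ]
}}

```text
clock: 1.72
tcp_pos: [0.3895, 0.3444, 0.2365]
orientation: [0.0, -0.258, 0.966, 0.0]
wrist_force: [-0.5, 0.2, -0.6]
finger_gap: 0.0853
grip_force: 0.0
```

```bash
python3 h.py .648 .09 .235
```

```text
shift [ -97.3 -349.5    1.6] turn [-0.    0.   -6.01]
t 1.725 tcp [0.3895 0.3444 0.2365] F [-0.5  0.2 -0.6] gap 0.08533691823803229 grip 0.0 j [ 0.57  0.2  -0.09  1.28  0.    0.05]
```

Emit:
{"op": "move_arm", "data": {
  "targets": [
    [[-15, -60, 0], [0, 0, -1], -1],
    [[-30, -110, 0], [0, 0, -2], -1],
    [[-45, -165, 0], [0, 0, -3], -1],
    [[-60, -220, 0], [0, 0, -4], -1],
    [[-75, -275, 0], [0, 0, -5], -1]
  ]
}}

```text
clock: 2.35
tcp_pos: [0.5905, 0.1421, 0.2365]
orientation: [0.0, -0.642, 0.767, -0.0]
wrist_force: [1.5, 1.2, 0.1]
finger_gap: 0.0855
grip_force: 0.0
```

```bash
python3 h.py .648 .09 .235
```

```text
shift [ 41.2 -65.8   1.5] turn [-0.    0.   -1.01]
t 2.35 tcp [0.5905 0.1421 0.2365] F [1.5 1.2 0.1] gap 0.08547196703337942 grip 0.0 j [ 0.1   0.38  0.15  1.34  0.   -1.29]
```

Emit:
{"op": "move_arm", "data": {
  "targets": [
    [[28, -48, 0], [0, 0, -0.85], -1],
    [[28, -48, 0], [0, 0, -0.85], -1],
    [[28, -48, 0], [0, 0, -0.85], -1],
    [[28, -48, 0], [0, 0, -0.85], -1]
  ]
}}

```text
clock: 2.85
tcp_pos: [0.6305, 0.1084, 0.2366]
orientation: [0.0, -0.695, 0.719, 0.0]
wrist_force: [-0.2, -0.4, -0.0]
finger_gap: 0.0855
grip_force: 0.0
```

```bash
cat > b.py <<'E'
from h import *
import cv2
s=env.get_state();p=env.read_camera("wrist");cv2.imwrite("pics/w1.png",p["pixels"][:,:,::-1])
for k in range(2):
    if k:p=env.read_camera("wrist")
    for n in ["charge_bay","red_squeeze","yellow_squeeze","red_tab","yellow_tab","red_post","yellow_post","gate_hinge","gate_grip"]:
        r=env.landmark_of(n,p)
        print(n,[(np.round(d["centre"],3).tolist(),round(d["confidence"],2)) for d in r[:2]])
go(.648,.09,.235)
E
python3 b.py
```

```text
charge_bay [([0.661, 0.046, -0.002], 0.75)]
red_squeeze [([0.642, 0.09, 0.145], 0.7)]
yellow_squeeze [([0.642, 0.034, 0.15], 0.6), ([0.644, 0.089, 0.145], 0.31)]
red_tab [([0.629, 0.091, 0.098], 0.9)]
yellow_tab [([0.628, 0.036, 0.104], 0.56)]
red_post [([0.656, 0.088, 0.084], 0.84)]
yellow_post [([0.654, 0.032, 0.086], 0.6)]
gate_hinge [([0.592, 0.125, 0.092], 0.66)]
gate_grip [([0.591, -0.014, 0.141], 0.91), ([0.629, 0.036, 0.102], 0.28)]
charge_bay [([0.663, 0.045, -0.001], 0.88)]
red_squeeze [([0.643, 0.09, 0.145], 0.76), ([0.664, 0.046, -0.001], 0.54)]
yellow_squeeze [([0.642, 0.033, 0.147], 0.58)]
red_tab [([0.628, 0.088, 0.103], 0.59), ([0.569, 0.336, -0.002], 0.55)]
yellow_tab [([0.631, 0.03, 0.099], 0.79)]
red_post []
yellow_post [([0.654, 0.035, 0.083], 0.82)]
gate_hinge [([0.59, 0.124, 0.093], 0.98)]
gate_grip [([0.593, -0.012, 0.14], 0.94), ([0.706, 0.356, -0.002], 0.73)]
shift [ 16.8 -17.2   1.3] turn [ 0.    0.   -0.19]
t 3.85 tcp [0.6314 0.1073 0.2363] F [ 0.4  0.3 -0.5] gap 0.08568456186246051 grip 0.0 j [ 0.04  0.44  0.25  1.38  0.   -1.49]
```

View pics/w1.png

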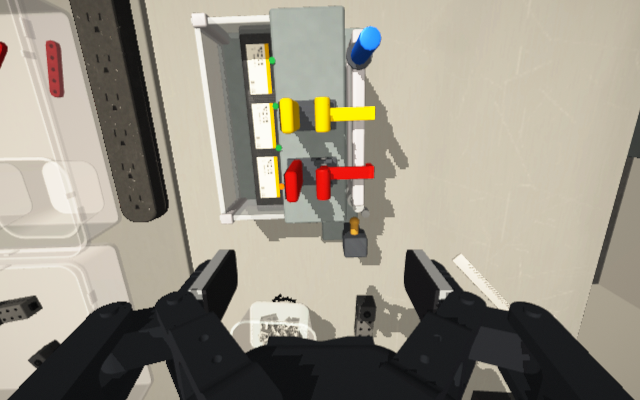

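The wrist picture shows the red tab at (324,183), the red post at (293,180), the yellow pair at (322,114) and (290,115), and the blue post at (365,45). The bay is square to the world axes. Next I line up on red and descend.

Emit:
{"op": "move_arm", "data": {
  "targets": [
    [[17, -15, 0], [0, 0, -0.2], -1],
    [[17, -15, 50], [0, 0, -0.2], -1],
    [[17, -15, 90], [0, 0, -0.2], -1],
    [[17, -15, 111], [0, 0, -0.2], -1],
    [[17, -15, 111], [0, 0, -0.2], -1]
  ]
}}

```text
clock: 4.47
tcp_pos: [0.6443, 0.0898, 0.1231]
orientation: [0.002, 0.708, -0.707, -0.002]
wrist_force: [0.3, 0.2, -0.2]
finger_gap: 0.0851
grip_force: 0.0
```

Run:
```python
from h import *
import cv2
p=env.read_camera("wrist");cv2.imwrite("pics/w2.png",p["pixels"][:,:,::-1])
go(.6455,.09,.125)
```

```text
shift [-0.1 -0.1 -0.1] turn [0.01 0.   0.01]
t 4.525 tcp [0.6454 0.0899 0.1249] F [-0.2 -0.1  0.4] gap 0.08551271339599253 grip 0.0 j [ 0.02  0.51  0.08  1.14  0.   -1.56]
```

View pics/w2.png

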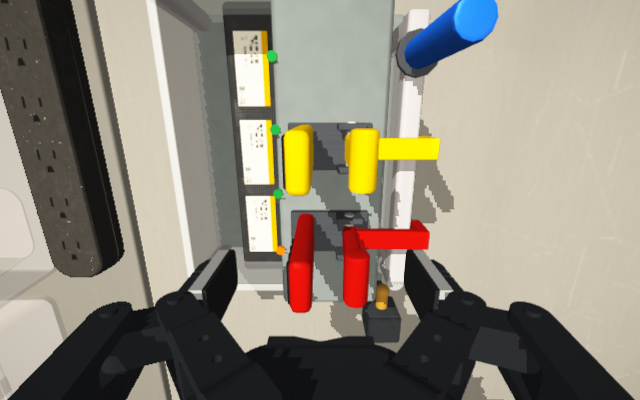

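The fingers straddle the red tab at (355,265) and post at (302,265), with the pads at (215,275) and (425,275). Closing now.

Emit:
{"op": "move_arm", "data": {
  "targets": [
    [[0, 0, 0], [0, 0, 0], 1],
    [[0, 0, 0], [0, 0, 0], 1],
    [[0, 0, 0], [0, 0, 0], 1],
    [[0, 0, 0], [0, 0, 0], 1],
    [[0, 0, 0], [0, 0, 0], 1]
  ],
  "squeeze": 35
}}

```text
clock: 5.15
tcp_pos: [0.6455, 0.09, 0.1265]
orientation: [-0.0, 0.708, -0.707, -0.0]
wrist_force: [-2.1, -0.7, 5.9]
finger_gap: 0.0255
grip_force: 35.6
```

Emit:
{"op": "move_arm", "data": {
  "targets": [
    [[0, 0, 0], [0, 0, 0], 1],
    [[0, 0, 0], [0, 0, 0], 1],
    [[0, 0, 0], [0, 0, 0], 1],
    [[0, 0, 0], [0, 0, 0], 1]
  ]
}}

```text
clock: 5.65
tcp_pos: [0.6455, 0.09, 0.1265]
orientation: [-0.0, 0.708, -0.707, 0.0]
wrist_force: [-2.0, -0.0, 5.6]
finger_gap: 0.0255
grip_force: 35.6
```

Emit:
{"op": "move_arm", "data": {
  "targets": [
    [[0, 0, 0], [0, 0, 0], -1],
    [[0, 0, 0], [0, 0, 0], -1],
    [[0, 0, 0], [0, 0, 0], -1],
    [[0, 0, 0], [0, 0, 0], -1],
    [[0, 0, 0], [0, 0, 0], -1]
  ]
}}

```text
clock: 6.28
tcp_pos: [0.6459, 0.0899, 0.1252]
orientation: [-0.0, 0.708, -0.707, -0.0]
wrist_force: [-0.2, -0.3, 1.1]
finger_gap: 0.0856
grip_force: 0.0
```

Emit:
{"op": "move_arm", "data": {
  "targets": [
    [[0, 0, -50], [0, 0, 0], -1],
    [[28, 0, -50], [0, 0, 0], -1],
    [[56, 0, -50], [0, 0, 0], -1],
    [[56, 0, -30], [0, 0, 0], -1],
    [[56, 0, -30], [0, 0, 0], -1]
  ]
}}

```text
clock: 6.9
tcp_pos: [0.6447, 0.0335, 0.1538]
orientation: [0.001, 0.707, -0.707, -0.001]
wrist_force: [0.5, -0.8, 0.2]
finger_gap: 0.0853
grip_force: 0.0
```

Run:
```python
from h import *
import cv2
p=env.read_camera("wrist");cv2.imwrite("pics/w3.png",p["pixels"][:,:,::-1])
print(env.landmark_of("yellow_squeeze",p)[:1],env.landmark_of("yellow_post",p)[:1])
go(.6455,.034,.125)
```

```text
[{'centre': [0.6435, 0.0338, 0.1473], 'confidence': 0.79}] [{'centre': [0.6559, 0.0366, 0.0825], 'confidence': 0.81}]
shift [ 0.2  0.6 30.8] turn [-0.    0.    0.01]
t 7.05 tcp [0.6461 0.0342 0.1558] F [0.2 0.  0.9] gap 0.0853765397401125 grip 0.0 j [-0.07  0.48  0.11  1.2   0.   -1.64]
```

View pics/w3.png

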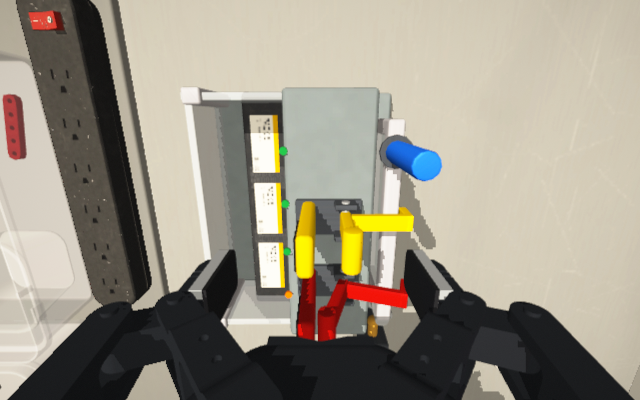

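The red tab at (330,320) is now close to its post, so red is open. The yellow tab at (351,245) and post at (306,245) sit between the fingers. Descend and squeeze.

Emit:
{"op": "move_arm", "data": {
  "targets": [
    [[0, 0, 20], [0, 0, 0], -1],
    [[0, 0, 31], [0, 0, 0], -1],
    [[0, 0, 31], [0, 0, 0], -1],
    [[0, 0, 31], [0, 0, 0], 1],
    [[0, 0, 31], [0, 0, 0], 1]
  ],
  "squeeze": 35
}}

```text
clock: 7.68
tcp_pos: [0.6464, 0.0339, 0.1251]
orientation: [-0.0, 0.708, -0.707, 0.0]
wrist_force: [-0.2, -0.1, -0.2]
finger_gap: 0.052
grip_force: 0.0
```

Emit:
{"op": "move_arm", "data": {
  "targets": [
    [[0, 0, 0], [0, 0, 0], 1],
    [[0, 0, 0], [0, 0, 0], 1],
    [[0, 0, 0], [0, 0, 0], 1],
    [[0, 0, 0], [0, 0, 0], 1],
    [[0, 0, 0], [0, 0, 0], 1]
  ]
}}

```text
clock: 8.3
tcp_pos: [0.6454, 0.0339, 0.1252]
orientation: [0.0, 0.708, -0.707, -0.0]
wrist_force: [-2.3, 0.2, 4.9]
finger_gap: 0.026
grip_force: 35.9
```

Emit:
{"op": "move_arm", "data": {
  "targets": [
    [[0, 0, 0], [0, 0, 0], -1],
    [[0, 0, 0], [0, 0, 0], -1],
    [[0, 0, 0], [0, 0, 0], -1],
    [[0, 0, 0], [0, 0, 0], -1],
    [[0, 0, 0], [0, 0, 0], -1]
  ]
}}

```text
clock: 8.93
tcp_pos: [0.646, 0.0339, 0.1243]
orientation: [-0.0, 0.708, -0.707, 0.0]
wrist_force: [-0.3, 0.8, -0.3]
finger_gap: 0.0852
grip_force: 0.0
```

Emit:
{"op": "move_arm", "data": {
  "targets": [
    [[0, 0, -50], [0, 0, 0], -1],
    [[25, 27, -55], [0, 0, 0], -1],
    [[49, 54, -55], [0, 0, 0], -1],
    [[49, 54, -40], [0, 0, 0], -1],
    [[49, 54, -40], [0, 0, 0], -1]
  ]
}}

```text
clock: 9.55
tcp_pos: [0.5913, -0.015, 0.1629]
orientation: [0.0, 0.707, -0.707, -0.001]
wrist_force: [-0.1, -0.1, 0.5]
finger_gap: 0.0856
grip_force: 0.0
```

Run:
```python
from h import *
import cv2
p=env.read_camera("wrist");cv2.imwrite("pics/w4.png",p["pixels"][:,:,::-1])
for n in("gate_grip","gate_post","gate_hinge"):print(n,env.landmark_of(n,p)[:1])
go(.5915,-.015,.118)
```

```text
gate_grip [{'centre': [0.5912, -0.0131, 0.1359], 'confidence': 0.78}]
gate_post [{'centre': [0.5936, -0.0196, 0.0937], 'confidence': 0.67}]
gate_hinge []
shift [ 0.3  1.1 46.2] turn [-0.    0.    0.01]
t 9.75 tcp [ 0.5926 -0.0147  0.1642] F [-0.6  0.   1.6] gap 0.08533389170183177 grip 0.0 j [-0.16  0.37 -0.03  1.16  0.   -1.73]
```

View pics/w4.png

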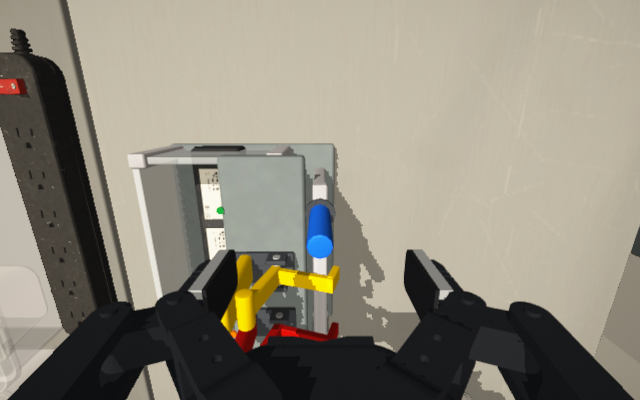

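Both catches are open, with the yellow tab folded onto its post near (245,290). The blue post at (320,245) lies midway between the pads, so I descend and grip it.

Emit:
{"op": "move_arm", "data": {
  "targets": [
    [[0, 1, 25], [0, 0, 0], -1],
    [[0, 1, 46], [0, 0, 0], -1],
    [[0, 1, 46], [0, 0, 0], -1],
    [[0, 1, 46], [0, 0, 0], 1],
    [[0, 1, 46], [0, 0, 0], 1]
  ],
  "squeeze": 50
}}

```text
clock: 10.38
tcp_pos: [0.5919, -0.0152, 0.1195]
orientation: [-0.001, 0.708, -0.707, 0.001]
wrist_force: [0.5, -0.5, 0.7]
finger_gap: 0.0515
grip_force: 0.0
```

Emit:
{"op": "move_arm", "data": {
  "targets": [
    [[0, 0, 0], [0, 0, 0], 1],
    [[0, 0, 0], [0, 0, 0], 1],
    [[0, 0, 0], [0, 0, 0], 1],
    [[0, 0, 0], [0, 0, 0], 1],
    [[0, 0, 0], [0, 0, 0], 1]
  ]
}}

```text
clock: 11.0
tcp_pos: [0.5915, -0.0153, 0.1189]
orientation: [-0.0, 0.708, -0.707, 0.001]
wrist_force: [0.7, -0.1, 5.1]
finger_gap: 0.0146
grip_force: 48.7
```

Emit:
{"op": "move_arm", "data": {
  "targets": [
    [[-2, 22, 0], [0, 0, 0.86], 1],
    [[-6, 43, 0], [0, 0, 1.72], 1],
    [[-14, 63, 0], [0, 0, 2.58], 1],
    [[-25, 82, 0], [0, 0, 3.44], 1],
    [[-39, 99, 0], [0, 0, 4.3], 1]
  ]
}}

```text
clock: 11.62
tcp_pos: [0.4924, 0.0236, 0.1189]
orientation: [0.001, -0.397, 0.918, -0.001]
wrist_force: [5.2, 2.1, 0.3]
finger_gap: 0.0146
grip_force: 48.9
```

Emit:
{"op": "move_arm", "data": {
  "targets": [
    [[-2, 22, 0], [0, 0, 0.86], 1],
    [[-6, 43, 0], [0, 0, 1.72], 1],
    [[-14, 63, 0], [0, 0, 2.58], 1],
    [[-25, 82, 0], [0, 0, 3.44], 1],
    [[-39, 99, 0], [0, 0, 4.3], 1]
  ]
}}

```text
clock: 12.25
tcp_pos: [0.4469, 0.1196, 0.1189]
orientation: [0.001, -0.033, 0.999, -0.001]
wrist_force: [5.6, -2.1, 1.0]
finger_gap: 0.0149
grip_force: 49.2
```

Emit:
{"op": "move_arm", "data": {
  "targets": [
    [[0, 0, 0], [0, 0, 0], 1],
    [[0, 0, 0], [0, 0, 0], 1],
    [[0, 0, 0], [0, 0, 0], 1],
    [[0, 0, 0], [0, 0, 0], 1],
    [[0, 0, 0], [0, 0, 0], 1]
  ]
}}

```text
clock: 12.88
tcp_pos: [0.447, 0.1187, 0.1189]
orientation: [0.001, -0.036, 0.999, -0.0]
wrist_force: [2.0, -1.4, 6.2]
finger_gap: 0.0148
grip_force: 49.6
```

Run:
```python
from h import *
import cv2
p=env.read_camera("wrist");w=p["pixels"][:,:,::-1]
q=env.read_camera("scene");c=cv2.resize(q["pixels"][130:260,260:440,::-1],None,fx=2,fy=2)
cv2.imwrite("pics/w5.png",w);cv2.imwrite("pics/s5.png",c)
for n in("gate_grip","gate_hinge"):print(n,env.landmark_of(n,p)[:1],env.landmark_of(n,q)[:1])
go(.4465,.12,.119,94)
```

```text
gate_grip [{'centre': [0.4493, 0.1199, 0.1392], 'confidence': 0.7}] [{'centre': [0.4455, 0.1152, 0.1402], 'confidence': 0.36}]
gate_hinge [] [{'centre': [0.6645, 0.0441, -0.0005], 'confidence': 0.69}]
shift [ 0.3  1.3 -0.1] turn [-0.    0.01  0.02]
t 13.175 tcp [0.4469 0.1187 0.1189] F [ 2.9 -0.8  4.8] gap 0.014644420140543537 grip 49.576334953308105 j [ 0.09  0.17 -0.43  0.97 -0.    0.01]
```

View pics/w5.png

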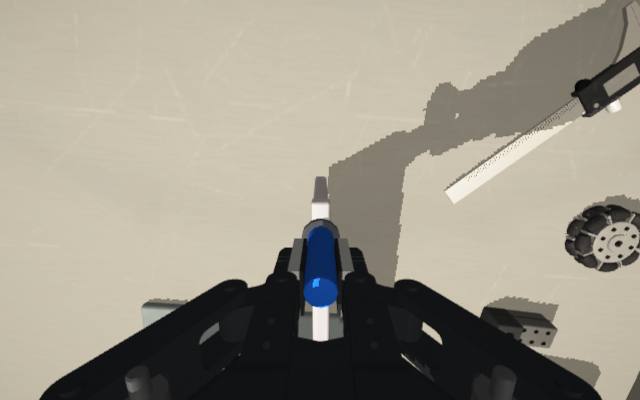

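View pics/s5.png

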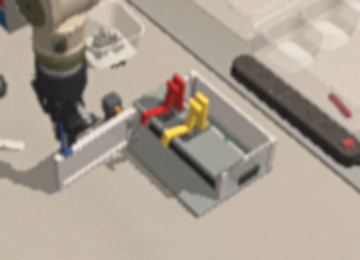

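The wrist view shows the blue post gripped between the pads at (320,265). The scene crop shows the gate, from (60,165) to (130,120), about square to the bay's front, both catches squeezed, and the nearby things undisturbed. The gate is at about 1.5 rad and not moving, so I hand in.

```bash
python3 -c "
from workcell import env
print(env.hand_in())"
```

```text
the job is handed in; nothing more can be done
None
```

The job is handed in: both catches were squeezed open, red then yellow, and the gripper is holding the blue post with the gate at about 1.5 rad; the hand-in call returned no verdict.

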